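# Set and clamp the leg of a boxed lamp tripod

### The arm

A 7-joint arm with a two-finger parallel gripper is mounted at the origin on the work surface. World frame = base frame: x ahead of the robot, y to its left, z up, the work surface at z = 0. Lengths are in m, angles in rad, forces in N, time in s.
With the tool pointing down it reaches from about 0.425 to 0.825 m from the base axis. Payload 3.6 kg.
Tool frame: the origin (TCP) lies midway between the tips of the shut fingers; the grasp point (between the pads) lies 19 mm behind it (r.grasp_offset is the distance from the TCP to the grasp point, in m); y points along the fingers, x is the direction in which the jaws open and shut, and the axes are right-handed (so a half turn about y gives the same grasp; the last joint's range is limited). The gripper opens to 93 mm and grips with 3 to 60 N. Pads are 15 mm wide; open, the fingers measure 128 mm over their backs; the gripper's body (75 mm by 188 mm) begins 65 mm behind the grasp point.
Start: joints at [-1.355, 0.615, -0.013, 1.423, 0.008, 1.103, -0.04], TCP at [0.156, 0.631, 0.219] pointing down, gripper open.
Joint ranges: [-3.12, 3.12], [-0.3, 2.06], [-1.34, 1.32], [0.26, 2.42], [-1.36, 4.5], [0.01, 1.98], [-2.84, 2.84]. Speed limits (rad/s): [2.79, 2.79, 3.14, 3.14, 3.14, 3.14, 3.14].

### API

Orientations are given as a 3x3 rotation matrix whose columns are the frame's x, y, z axes.
In Python, from bench import status, eyes, job, r gives the robot as it stands.
- The arm moves only by the tool arm_command, never from a script. Its argument "commands" is a list of rows, each a list of 7 numbers: the finger opening in mm, from 0 to 93, then the shift along the world's x, y, z as a fraction of full scale, then the turn, a rotation vector about the world's x, y, z as a fraction of full scale. A call has 1 to 5 rows; each row shifts and turns the commanded pose from where the row before left it; what a row does not reach is not made up. Full scale, the value 1, is 300 mm for a shift and pi rad for a turn. A row lasts 1/8 s, in which the tool goes at most 62.5 mm and 10.7 degrees, less where a joint would pass 70% of its speed; a pose out of reach is approached as far as the arm can. A call with a number of a shift or a turn outside -1 to 1 is refused whole. A call with a gripper value outside its range is refused whole. The fingers move at their own pace and stop on an object; "squeeze" is the grip in N (left out, the last holds). Time passes only in rows, so rows that do not move let the fingers close. It gives the time, the measured TCP pose, the force and the opening at its end, in the units of the state.
- status.observe(): the state, without advancing time (a new reading comes with each control period).
- eyes.grab_frame(name): name is "scene" or "top"; returns the picture (420x560x3 uint8, red, green, blue); there is no depth.
- eyes.calibration(name): a dict with "fx", "fy", "cx", "cy" (pixels), "dist" ([k1, k2, p1, p2, k3] as OpenCV has them; the pictures are not rectified), "T" (4x4, takes a point from camera to world coordinates). Camera axes: x right, y down, z forward; pixel columns grow to the right and rows downward; lengths in m; the calibration is good to about 2 mm. A picture is of the moment at which its call begins. calibration takes no time and is no camera call.
- job.close_job(): hands the job in, once; it reports no verdict.
The state is a dict: "clock": time; "qpos": joint angles; "joint_velocities": joint speeds; "effort": joint torques, N m; "tool_pos": TCP position; "tcp_rot": TCP orientation; "force": force on the tool from outside, world axes, zero at the start; "wrist_torque": the same for the moment, N m; "gripper_width": finger opening in m.
Only numpy, scipy, OpenCV 4.12 (cv2) and the standard library are available. Lean on these libraries where they do the work, as an engineer would, in place of code of your own. Each camera call takes 0.05 s, during which the arm holds its last target.

### The job

Fold both ajar side flaps of the carton outward past upright to expose the folded lamp tripod inside. Then, with the orange cam lever still open, slide the white sprung leg in until its open end is level with the red ring on the steel tube, and squeeze the lever fully closed against the leg while keeping the leg at the ring. Finish still holding: the leg springs out and the lever springs open if let go, so keep gripping lever and leg together with the leg at the ring; leave the pail, jar and brush where they stand.

Things in the scene. Friction and masses are not known exactly. Their poses are not given: they have to be found in the camera images.
- carton: Open carton fixed to the table, 300 (x) x 264 (y) x 66 mm high, walls 4. Origin: centre of its underside. x runs along the sliding leg, from its rubber foot to the black hub (50 wide, 54 high, x = +115 to +145 mm); y left, z up. A fixed 16 mm steel tube lies at y = 0, 40 mm above the table. Two folded legs lie at y = +-107 mm, under 20 mm high; all else inside is under 60 mm high
- flap_left (a joint): Cardboard flap on the carton's +y wall, 286 long, 100 wide, 4 thick, hinged on the wall's top. rad: 0 = shut (level, free edge towards the middle), pi/2 upright, limit 2.4, folded outward. Starts ajar at 0.7 to 1.1, stays where left (0.04 N m friction). Shut fingers can push its free edge from inside, rising along its arc (a level push jams below 0.9), then out over the rim
- flap_right (a joint): The same flap on the carton's -y wall, mirrored; grows as it opens outward
- flap_left_hinge (a point): Middle of the left flap's hinge line, 68 mm above the table at carton y = +130 mm; axes as the carton's
- flap_right_hinge (a point): Middle of the right flap's hinge line, 68 mm above the table at carton y = -130 mm; axes as the carton's
- ring (a point): Centre of the red length ring (20 mm diameter, 6 mm wide, flush enough for the leg to slide over it) on the steel tube, 40 mm above the table; axes as the carton's. Its place along the tube differs from start to start
- leg_end (a point): Open end of the sliding white leg, on its axis, 40 mm above the table; axes as the carton's. The leg is a tube 22 mm in diameter over the steel tube, reaching from here 134 mm towards carton -x (rubber foot last). Bring this point level with ring along carton x
- leg (a joint): Slide of the leg, m: 0 = sprung all the way out (where it starts), grows to 0.10 as it is pushed in along carton +x towards the hub. A spring pushes it out with 3 to 4 N, friction 1 N
- leg_pad (a point): Black rubber pad on the leg's -y side, part of the leg. Point on the leg's axis, 60 mm behind (-x of) leg_end, 40 mm above the table; axes as the carton's. Flat pad face at y = -15 mm, 26 long in x, 29 to 59 mm above the table
- lever (a joint): Orange cam lever on the leg's +y side, rad: 0 = fully closed against the leg, 0.6 = open (start, held by its spring). Upright hinge pin 10 mm behind leg_end at y = +27 mm; barrel end 51 mm from the pin towards -x. Needs 2.5 N at the barrel to begin closing, 5 N to stay closed; springs open if released
- lever_pad (a point): Upright orange barrel at the lever's end, 10 mm in diameter, 28 to 60 mm above the table. Point on its axis, 40 mm above the table. Lever open: its axis is 47 mm from the leg's axis (67 mm over barrel and pad face); closed: 16.5 mm (36.5 mm over both, level with the pad's middle along x)
- pail: Bystander: yellow plastic pail, 200 mm across, 180 high; origin centre of its underside
- jar: Bystander: amber jar, 68 mm across, 85 high; origin centre of its underside
- brush: Bystander: brush lying flat on the table; origin at its underside
- finger_rest (a point): Middle of the rear face of the black finger rest, a plate standing out square at the front of the leg's pad, 12 mm ahead (+x) of leg_pad's origin, from y = -11 to -48 mm off the leg's axis, 6 thick, 29 to 59 mm above the table. A finger beside the pad, behind this plate, can push the leg in (+x) by it. This point is at y = -30 mm, 44 mm above the table

How it is judged:
By the outcome, as a careful person would: the job done as asked, in the order asked, and still so for the second after the job is handed in, while the arm keeps its last pose, push and grip.
It also fails if it takes over 58 s, if anything falls off the work surface, if the arm or the gripper's body presses on something with over 40 N, if the wrist force passes 120 N, or if a joint passes its speed limit or range.

## Working session

There is one attempt and no reset: what is moved stays moved. The work goes in short steps, Python scripts to look and compute and a tool call to move; the robot and the scene stay as the last step left them, time stands still between calls to the robot, and variables do not carry over. Pictures are saved under pics/ and viewed, and the job is handed in when it is done.

Besides the shell and the picture viewer there is one more tool, called after "Emit:" as name(argument=value, ...), one argument or row to a line, values as JSON. arm_command: Moves the arm, as the interface text tells. Shift numbers are shares of 300 mm and turn numbers shares of pi rad, none past 1 either way. Its arguments: {"type":"object","properties":{"commands":{"type":"array"},"squeeze":{"type":"number"}},"required":["commands"]}

```bash
ls; mkdir -p pics
python3 - <<'E'
from bench import status, eyes, job, r
import cv2
s=status.observe()
for k,v in s.items(): print(k,v)
print(r.grasp_offset)
for n in("scene","top"):
    im=eyes.grab_frame(n); cv2.imwrite(f"pics/{n}0.png",im[:,:,::-1]); c=eyes.calibration(n); print(n,c)
E
```

```text
pics
clock 0.0
qpos [-1.35547177  0.6159044  -0.01262854  1.42488041  0.00812039  1.10341568
 -0.04040412]
joint_velocities [-0.00049069 -0.00032099  0.00026071  0.00024036 -0.00085264  0.00157195
 -0.00099563]
effort [-5.13095201e-04 -4.58932436e+01  2.08684159e-01 -1.65748519e+01
 -6.11889898e-02  2.03175482e-02  2.21580358e-04]
tool_pos [0.15545922 0.63031983 0.21749691]
tcp_rot [[ 2.39394716e-01 -5.65425447e-04 -9.70922165e-01]
 [ 9.70918963e-01 -2.49402008e-03  2.39395379e-01]
 [-2.55685961e-03 -9.99996730e-01 -4.80729392e-05]]
force [0.24107142 0.184178   0.97112294]
wrist_torque [ 0.04825284 -0.01463094 -0.03017747]
gripper_width 0.09336469845310257
0.0188
scene {'fx': 488.55121400711863, 'fy': 488.55121400711863, 'cx': 277.8358007506709, 'cy': 205.62879361457993, 'dist': array([-0.01552216,  0.        ,  0.        ,  0.        ,  0.        ]), 'T': array([[ 0.76595277,  0.35747264, -0.53434976,  1.24245579],
       [ 0.64280452, -0.41174874,  0.64596078, -0.8373358 ],
       [ 0.01089546, -0.83825789, -0.54516511,  0.81353625],
       [ 0.        ,  0.        ,  0.        ,  1.        ]])}
top {'fx': 414.4357380003368, 'fy': 414.4357380003368, 'cx': 276.31218295074785, 'cy': 204.77256982702986, 'dist': array([-0.12201076,  0.        ,  0.        ,  0.        ,  0.        ]), 'T': array([[ 1.18200503e-02, -9.95353646e-01,  9.55583843e-02,
         3.57385707e-01],
       [-9.99927829e-01, -1.19714195e-02, -1.01088783e-03,
        -2.98019463e-03],
       [ 2.15016039e-03, -9.55395390e-02, -9.95423314e-01,
         1.54854135e+00],
       [ 0.00000000e+00,  0.00000000e+00,  0.00000000e+00,
         1.00000000e+00]])}
```

View pics/scene0.png

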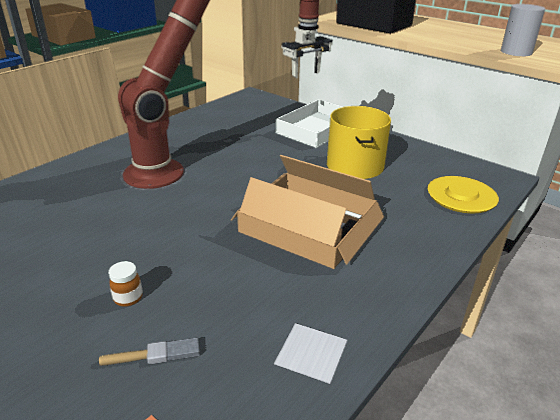

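View pics/top0.png

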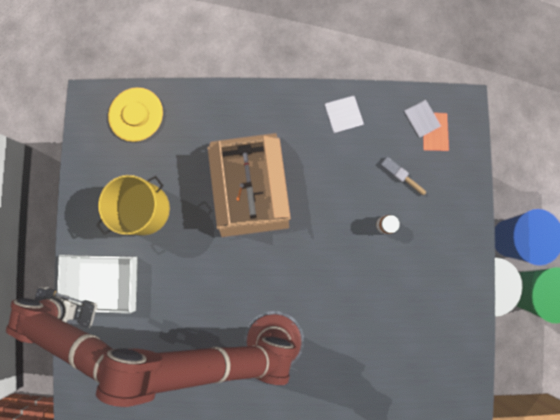

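The scene view shows the carton around (310,215) with the pail behind it at (360,140). In the top view the carton is around (248,185), the pail at (135,205), the jar at (390,224) and the brush at (403,176). I'll zoom in on the carton.

Run:
```python
import cv2
a=cv2.imread("pics/top0.png")[120:250,190:310]; cv2.imwrite("pics/top0z.png",cv2.resize(a,None,fx=4.6,fy=4.6,interpolation=cv2.INTER_CUBIC))
a=cv2.imread("pics/scene0.png")[145:275,225:395]; cv2.imwrite("pics/scene0z.png",cv2.resize(a,None,fx=4.5,fy=4.5,interpolation=cv2.INTER_CUBIC))
```

```text
(no output)
```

View pics/top0z.png

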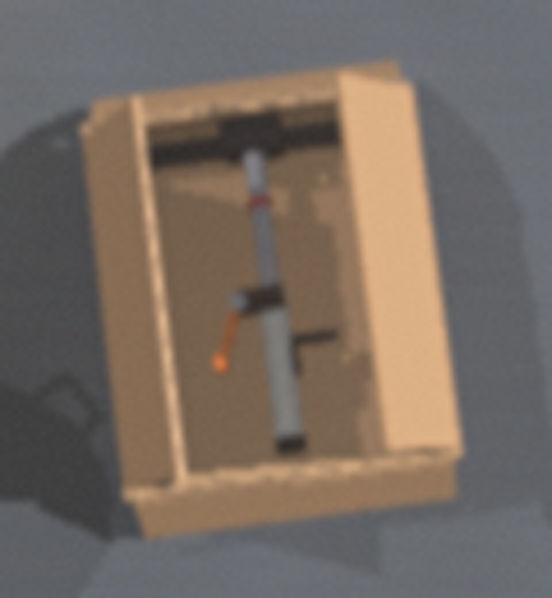

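View pics/scene0z.png

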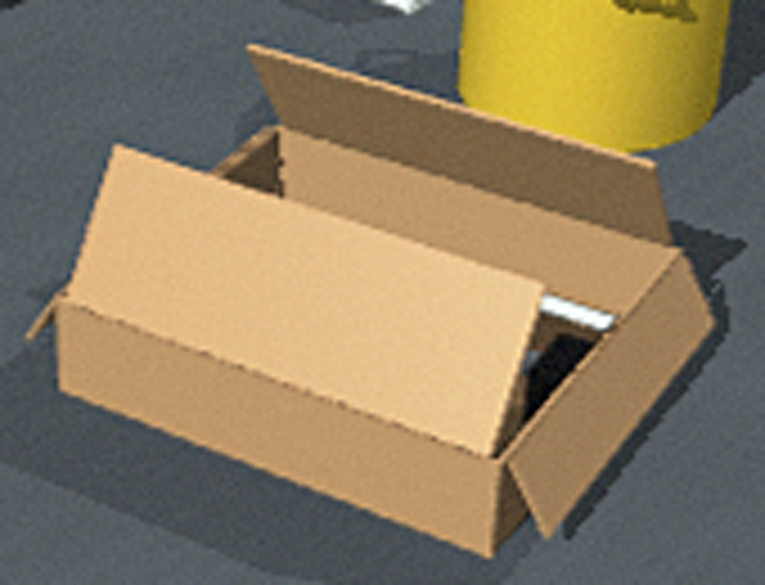

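```bash
cat > h.py <<'E'
from bench import status, eyes, job, r
import cv2, numpy as np
def ray(n,uv):
    c=eyes.calibration(n); K=np.array([[c['fx'],0,c['cx']],[0,c['fy'],c['cy']],[0,0,1]])
    p=cv2.undistortPoints(np.array(uv,float).reshape(-1,1,2),K,np.array(c['dist'])).reshape(-1,2)
    d=np.c_[p,np.ones(len(p))]@c['T'][:3,:3].T
    return c['T'][:3,3],d
def onplane(n,uv,z):
    o,d=ray(n,uv); return o+d*((z-o[2])/d[:,2])[:,None]
def proj(n,P):
    c=eyes.calibration(n); K=np.array([[c['fx'],0,c['cx']],[0,c['fy'],c['cy']],[0,0,1]])
    T=np.linalg.inv(c['T']); rv=cv2.Rodrigues(T[:3,:3])[0]
    return cv2.projectPoints(np.array(P,float).reshape(-1,1,3),rv,T[:3,3],K,np.array(c['dist']))[0].reshape(-1,2)
def snap(tag):
    import cv2
    a=eyes.grab_frame("top")[:,:,::-1]; b=eyes.grab_frame("scene")[:,:,::-1]
    cv2.imwrite(f"pics/{tag}t.png",a); cv2.imwrite(f"pics/{tag}s.png",b)
    A=cv2.resize(a[110:260,170:330],None,fx=3.6,fy=3.6,interpolation=cv2.INTER_CUBIC)
    cv2.imwrite(f"pics/{tag}tz.png",A)
    B=cv2.resize(b[90:280,200:420],None,fx=3.1,fy=3.1,interpolation=cv2.INTER_CUBIC)
    cv2.imwrite(f"pics/{tag}sz.png",B)
    return a,b
E
python3 - <<'E'
from h import *
np.set_printoptions(precision=4,suppress=True)
def z(l,ox,oy,f): return [((x+.5)/f-.5+ox,(y+.5)/f-.5+oy) for x,y in l]
h=onplane("top",z([(85,130),(128,497),(412,85),(461,456)],190,120,4.6),.068)
print("hinge LhubLfoot Rhub Rfoot\n",h)
print(np.linalg.norm(h[0]-h[1]),np.linalg.norm(h[2]-h[3]),np.linalg.norm(h[0]-h[2]),np.linalg.norm(h[1]-h[3]))
t=onplane("top",z([(254,160),(260,202),(275,318),(290,443)],190,120,4.6),.045)
print("tube, ring, legend?, foot end\n",t)
b=onplane("top",z([(220,362)],190,120,4.6),.06);print("barrel",b)
b=onplane("top",z([(335,335)],190,120,4.6),.059);print("rest tip",b)
# floor corners in scene
s=onplane("scene",z([(60,392),(492,556)],225,145,4.5),0);print("bottom right wall foot,hub",s,np.linalg.norm(s[0]-s[1]))
E
```

```text
hinge LhubLfoot Rhub Rfoot
 [[ 0.7055  0.2474  0.068 ]
 [ 0.4147  0.2053  0.068 ]
 [ 0.7446 -0.0121  0.068 ]
 [ 0.4499 -0.0534  0.068 ]]
0.2938398320875648 0.2976154719798536 0.26241430918274716 0.26106356022040855
tube, ring, legend?, foot end
 [[0.6874 0.1141 0.045 ]
 [0.6531 0.1085 0.045 ]
 [0.5595 0.0947 0.045 ]
 [0.46   0.081  0.045 ]]
barrel [[0.5221 0.1364 0.06  ]]
rest tip [[0.5447 0.0463 0.059 ]]
bottom right wall foot,hub [[ 0.4469 -0.0505  0.    ]
 [ 0.7421 -0.004   0.    ]] 0.29885926623654135
```

Run:
```python
from h import *
np.set_printoptions(precision=4,suppress=True)
C=np.array([.5787,.0968]);yaw=.143
R=np.array([[np.cos(yaw),-np.sin(yaw)],[np.sin(yaw),np.cos(yaw)]])
loc=lambda P:(P[:,:2]-C)@R
def z(l,ox,oy,f): return [((x+.5)/f-.5+ox,(y+.5)/f-.5+oy) for x,y in l]
def th(n,uv,side):
    g=np.arange(.5,1.5,.005); best=[]
    for u in uv:
        e=[abs(side*loc(onplane(n,[u],.068+.1*np.sin(t)))[0,1]-(.130-.1*np.cos(t))) for t in g]
        best.append((g[np.argmin(e)],min(e)))
    return best
print("L top",th("top",z([(137,97),(182,487)],190,120,4.6),1))
print("R top",th("top",z([(340,72),(386,452)],190,120,4.6),-1))
print("L scene",th("scene",z([(250,45),(652,165)],225,145,4.5),1))
print("R scene",th("scene",z([(117,146),(543,288)],225,145,4.5),-1))
a=cv2.imread("pics/top0.png");hsv=cv2.cvtColor(a,cv2.COLOR_BGR2HSV)
m=cv2.inRange(hsv,(22,120,60),(32,255,255));m[:150]=0
cs,_=cv2.findContours(m,cv2.RETR_EXTERNAL,cv2.CHAIN_APPROX_NONE);c=max(cs,key=cv2.contourArea)
(x,y),rr=cv2.minEnclosingCircle(c);print(x,y,rr,cv2.boundingRect(c))
P=onplane("top",[(x,y),(x+rr,y),(168.5,205)],.18);print(P,loc(P))
for u in ([390,224],[403,176]): print(onplane("top",[u],.05))
```

```text
L top [(np.float64(1.0250000000000004), np.float64(0.0001515646873492954)), (np.float64(1.0350000000000006), np.float64(5.677355257208139e-06))]
R top [(np.float64(0.9950000000000004), np.float64(6.437729040872919e-05)), (np.float64(0.9600000000000004), np.float64(5.592631187774366e-05))]
L scene [(np.float64(1.0700000000000005), np.float64(5.2262327003171904e-05)), (np.float64(1.0550000000000006), np.float64(8.876820845966915e-05))]
R scene [(np.float64(0.9600000000000004), np.float64(0.005928458479288648)), (np.float64(0.9600000000000004), np.float64(0.003330456589230854))]
133.37603759765625 206.47520446777344 35.6580696105957 (98, 176, 72, 59)
[[0.4772 0.4763 0.18  ]
 [0.4787 0.3541 0.18  ]
 [0.4837 0.3561 0.18  ]] [[-0.0463  0.3901]
 [-0.0623  0.2689]
 [-0.0571  0.2702]]
[[ 0.4357 -0.4207  0.05  ]]
[[ 0.614  -0.4726  0.05  ]]
```

Emit:
arm_command(
  commands=[
    [0,0,0,0.15,0,0,0],
    [0,0.05,-0.06,0.15,0,0,-0.02],
    [0,0.117,-0.148,0,0,0,-0.0315],
    [0,0.117,-0.148,0,0,0,-0.0315],
    [0,0.117,-0.148,0,0,0,-0.0315],
  ],
)

```text
clock: 0.72
tool_pos: [0.2768, 0.4781, 0.3083]
tcp_rot: [[0.568, -0.0, -0.823], [0.823, -0.001, 0.568], [-0.001, -1.0, -0.0]]
force: [2.2, -0.2, -0.1]
gripper_width: 0.0477
```

Emit:
arm_command(
  commands=[
    [0,0.117,-0.148,0,0,0,-0.0315],
    [0,0.117,-0.148,0,0,0,-0.0315],
    [0,0.117,-0.148,0,0,0,-0.0315],
    [0,0.117,-0.148,0,0,0,-0.0315],
    [0,0.117,-0.148,0,0,0,-0.0315],
  ],
)

```text
clock: 1.35
tool_pos: [0.452, 0.2563, 0.3084]
tcp_rot: [[0.891, -0.001, -0.454], [0.454, -0.0, 0.891], [-0.001, -1.0, 0.0]]
force: [-0.2, 0.1, 0.1]
gripper_width: 0.0007
```

```bash
cat >> h.py <<'E'
C=np.array([.5787,.0968]);yaw=.143
R=np.array([[np.cos(yaw),-np.sin(yaw)],[np.sin(yaw),np.cos(yaw)]])
loc=lambda P:(np.atleast_2d(P)[:,:2]-C)@R
def st():
    s=status.observe(); p=s['tool_pos'];j=s['tcp_rot'][:,0]
    print("t",round(s['clock'],2),"p",p.round(4),"loc",loc(p)[0].round(4),"jawyaw",round(np.arctan2(j[1],j[0]),3),"ydir",s['tcp_rot'][:,1].round(3),"F",s['force'].round(1),"w",round(s['gripper_width'],4))
    return s
def to(x,y,z,jy=None):
    s=st();W=C+R@np.array([x,y]);d=np.r_[W,z]-s['tool_pos'];print("need frac",(d/.3).round(3),"dist",np.linalg.norm(d).round(4))
    if jy is not None:
        j=s['tcp_rot'][:,0];print("turn frac",((jy-np.arctan2(j[1],j[0]))/np.pi).round(4))
E
python3 -c "
from h import *
print(to(0,0,.3,.143)); print(status.observe()['qpos'].round(3))"
```

```text
t 1.35 p [0.452  0.2563 0.3084] loc [-0.1027  0.1759] jawyaw 0.472 ydir [-0.001 -0.    -1.   ] F [-0.2  0.1  0.1] w 0.0007
need frac [ 0.422 -0.532 -0.028] dist 0.2039
turn frac -0.1046
None
[-0.772  0.338  0.302  1.66  -0.108  1.161  0.029]
```

Emit:
arm_command(
  commands=[
    [0,0.105,-0.133,0,0,0,-0.026],
    [0,0.105,-0.133,0,0,0,-0.026],
    [0,0.105,-0.133,0,0,0,-0.026],
    [0,0.105,-0.133,0,0,0,-0.026],
    [0,0,0,0,0,0,0],
  ],
)

```text
clock: 1.98
tool_pos: [0.5788, 0.0928, 0.3079]
tcp_rot: [[0.99, -0.0, -0.138], [0.138, -0.004, 0.99], [-0.001, -1.0, -0.004]]
force: [0.1, -0.4, 0.4]
gripper_width: 0.0004
```

Emit:
arm_command(
  commands=[
    [0,0,0,-0.15,0,0,0],
    [0,0,0,-0.15,0,0,0],
    [0,-0.01,0.07,-0.15,0,0,0],
    [0,-0.01,0.07,-0.15,0,0,0],
    [0,0,0,0,0,0,0],
  ],
)

```text
clock: 2.6
tool_pos: [0.5673, 0.1435, 0.1251]
tcp_rot: [[0.988, -0.01, -0.153], [0.153, 0.0, 0.988], [-0.01, -1.0, 0.002]]
force: [-0.4, -0.4, 0.4]
gripper_width: 0.0007
```

```bash
python3 -c "
from h import *
to(0,.122,.14,.143); print(status.observe()['qpos'].round(3));snap('a')"
```

```text
t 2.6 p [0.5673 0.1435 0.1251] loc [-0.0046  0.0478] jawyaw 0.154 ydir [-0.01  0.   -1.  ] F [-0.4 -0.4  0.4] w 0.0007
need frac [-0.02   0.247  0.05 ] dist 0.0758
turn frac -0.0034
[-0.499  0.645  0.35   1.726 -0.286  0.831  0.135]
```

View pics/asz.png

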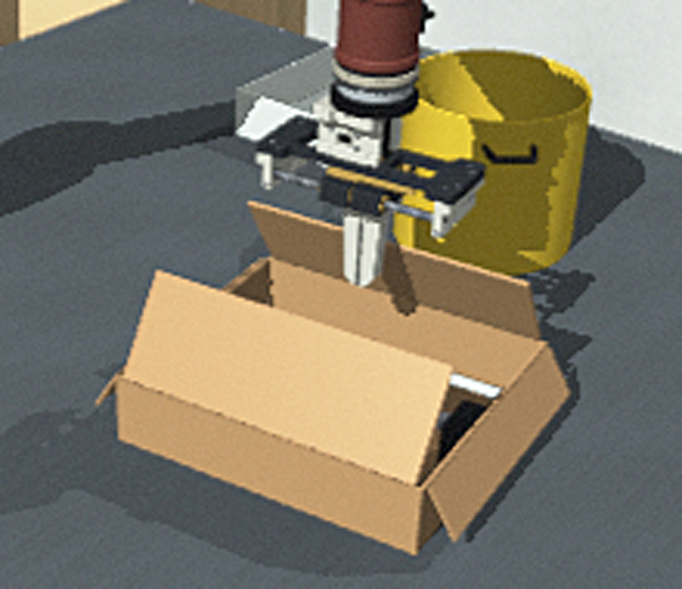

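The shut fingers are inside the left flap, with the tip at zoomed (362,283), and nothing has been touched yet. I'll push the flap outward while rising.

Emit:
arm_command(
  commands=[
    [0,-0.005,0.05,0.015,0,0,0],
    [0,-0.005,0.05,0.015,0,0,0],
    [0,-0.005,0.05,0.01,0,0,0],
    [0,-0.005,0.05,0.01,0,0,0],
    [0,-0.005,0.05,0,0,0,0],
  ],
)

```text
clock: 3.32
tool_pos: [0.5638, 0.2167, 0.144]
tcp_rot: [[0.989, 0.0, -0.148], [0.148, 0.0, 0.989], [0.0, -1.0, 0.0]]
force: [0.5, -0.5, 0.2]
gripper_width: 0.0005
```

Emit:
arm_command(
  commands=[
    [0,-0.005,0.04,-0.02,0,0,0],
    [0,-0.005,0.04,-0.02,0,0,0],
    [0,-0.005,0.03,-0.02,0,0,0],
    [0,-0.005,0.02,0,0,0,0],
    [0,0,0,0,0,0,0],
  ],
)

```text
clock: 3.95
tool_pos: [0.5576, 0.2548, 0.1254]
tcp_rot: [[0.989, -0.001, -0.148], [0.148, 0.0, 0.989], [-0.001, -1.0, 0.0]]
force: [0.5, -0.2, -0.0]
gripper_width: 0.0004
```

```bash
python3 -c "
from h import *
to(0,.16,.12,.143); print(status.observe()['qpos'].round(3));snap('b')"
```

```text
t 3.95 p [0.5576 0.2548 0.1254] loc [0.0016 0.1594] jawyaw 0.148 ydir [-0.001  0.    -1.   ] F [ 0.5 -0.2 -0. ] w 0.0004
need frac [-0.006  0.001 -0.018] dist 0.0057
turn frac -0.0017
[-0.68   0.68   0.362  1.652 -0.297  0.865 -0.049]
```

View pics/bsz.png

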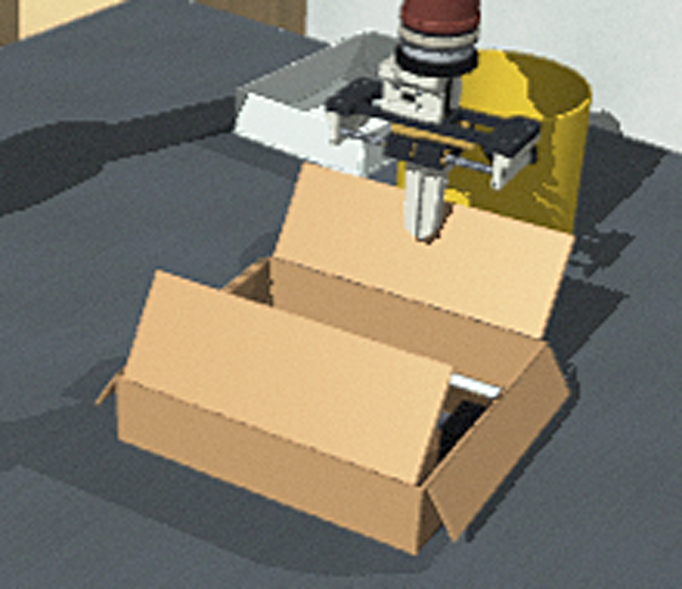

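The left flap is folded outward, with its edge at (303,165)-(573,235). Next is the right flap.

Emit:
arm_command(
  commands=[
    [0,0.024,-0.17,0,0,0,0],
    [0,0.024,-0.17,0,0,0,0],
    [0,0.024,-0.17,0,0,0,0],
    [0,0.022,-0.15,0,0,0,0],
    [0,0,0,0,0,0,0],
  ],
)

```text
clock: 4.68
tool_pos: [0.5868, 0.0494, 0.1265]
tcp_rot: [[0.991, 0.002, -0.137], [0.137, -0.004, 0.991], [0.001, -1.0, -0.004]]
force: [0.3, 0.7, 0.2]
gripper_width: 0.0006
```

```bash
python3 -c "
from h import *
to(0,-.122,.14,.143); print(status.observe()['qpos'].round(3))"
```

```text
t 4.67 p [0.5868 0.0494 0.1265] loc [ 0.0013 -0.0481] jawyaw 0.138 ydir [ 0.002 -0.004 -1.   ] F [0.3 0.7 0.2] w 0.0006
need frac [ 0.031 -0.245  0.045] dist 0.0752
turn frac 0.0017
[-0.338  0.643  0.348  1.724 -0.278  0.822  0.274]
```

Emit:
arm_command(
  commands=[
    [0,0.006,-0.05,0.015,0,0,0],
    [0,0.006,-0.05,0.015,0,0,0],
    [0,0.006,-0.05,0.01,0,0,0],
    [0,0.006,-0.05,0.01,0,0,0],
    [0,0.006,-0.05,0,0,0,0],
  ],
)

```text
clock: 5.3
tool_pos: [0.5954, -0.0199, 0.1409]
tcp_rot: [[0.989, 0.001, -0.147], [0.147, -0.0, 0.989], [0.001, -1.0, -0.0]]
force: [0.2, 0.2, -0.1]
gripper_width: 0.0006
```

Emit:
arm_command(
  commands=[
    [0,0.005,-0.04,-0.02,0,0,0],
    [0,0.005,-0.04,-0.02,0,0,0],
    [0,0.005,-0.03,-0.02,0,0,0],
    [0,0.002,-0.02,0,0,0,0],
    [0,0,0,0,0,0,0],
  ],
)

```text
clock: 5.92
tool_pos: [0.6002, -0.0584, 0.1225]
tcp_rot: [[0.989, -0.0, -0.147], [0.147, -0.0, 0.989], [-0.0, -1.0, -0.0]]
force: [-0.5, 0.1, -0.3]
gripper_width: 0.0
```

```bash
python3 -c "
from h import *
to(-.05,.0185,.2,1.7138); print(status.observe()['qpos'].round(3));snap('c')"
```

```text
t 5.92 p [ 0.6002 -0.0584  0.1225] loc [-0.0009 -0.1566] jawyaw 0.147 ydir [-0. -0. -1.] F [-0.5  0.1 -0.3] w 0.0
need frac [-0.245  0.555  0.258] dist 0.1977
turn frac 0.4987
[-0.14   0.666  0.331  1.684 -0.273  0.838  0.456]
```

View pics/csz.png

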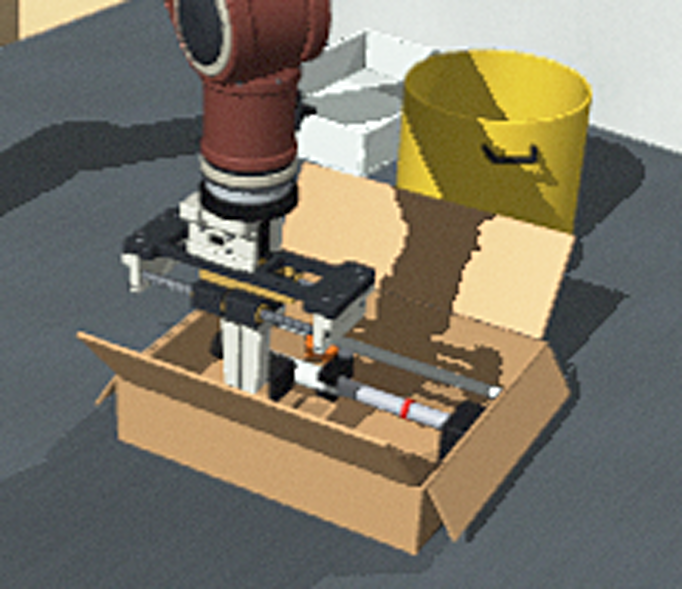

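View pics/ctz.png

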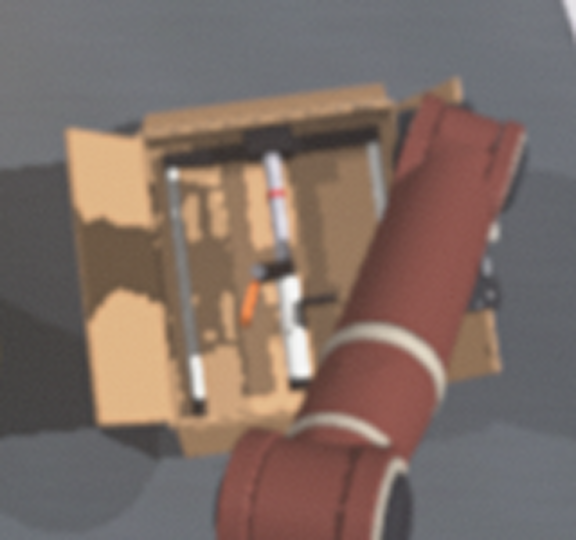

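Both flaps are folded out. In the top zoom the lever is at (250,300), the ring at (277,194) and the collar at (275,268). I'll lift and turn for the grasp, then measure with a clear view.

Emit:
arm_command(
  commands=[
    [93,-0.01,0.06,0.12,0,0,0],
    [93,-0.02,0.12,0.12,0,0,0],
    [93,-0.08,0.12,0.06,0,0,0.055],
    [93,-0.08,0.1,0,0,0,0.055],
    [93,-0.05,0.06,0,0,0,0.055],
  ],
)

```text
clock: 6.65
tool_pos: [0.527, 0.083, 0.2133]
tcp_rot: [[0.78, 0.001, -0.625], [0.625, 0.001, 0.78], [0.001, -1.0, 0.001]]
force: [0.6, 0.0, -0.3]
gripper_width: 0.0459
```

Emit:
arm_command(
  commands=[
    [93,0,0.05,0,0,0,0.055],
    [93,0,0.05,0,0,0,0.055],
    [93,0,0,0,0,0,0.055],
    [93,0,0,0,0,0,0.055],
    [93,0,0,0,0,0,0.055],
  ],
)

```text
clock: 7.28
tool_pos: [0.5281, 0.1107, 0.2129]
tcp_rot: [[0.034, 0.0, -0.999], [0.999, -0.0, 0.034], [-0.0, -1.0, -0.0]]
force: [0.3, -0.7, 0.1]
gripper_width: 0.0921
```

```bash
cat >> h.py <<'E'
def crop(a,x,y,w,h,f,name): cv2.imwrite(f"pics/{name}.png",cv2.resize(a[y:y+h,x:x+w],None,fx=f,fy=f,interpolation=cv2.INTER_CUBIC))
E
python3 -c "
from h import *
to(-.05,.0185,.2,1.7138); print(status.observe()['qpos'].round(3));a,b=snap('d')
crop(a,220,145,60,75,8,'dtc'); crop(b,255,165,110,80,7,'dsc')"
```

```text
t 7.28 p [0.5281 0.1107 0.2129] loc [-0.0481  0.021 ] jawyaw 1.537 ydir [ 0. -0. -1.] F [ 0.3 -0.7  0.1] w 0.0921
need frac [-0.005 -0.009 -0.043] dist 0.0133
turn frac 0.0564
[-2.480e-01  4.490e-01  1.000e-03  1.754e+00 -1.000e-03  9.380e-01
  1.290e+00]
```

View pics/dtz.png

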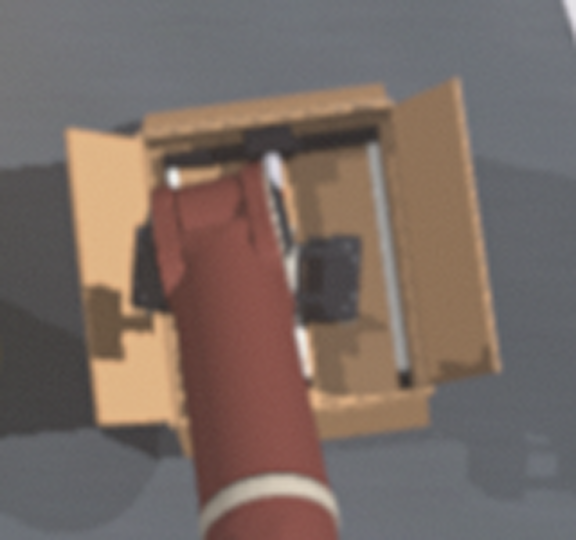

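View pics/dsc.png

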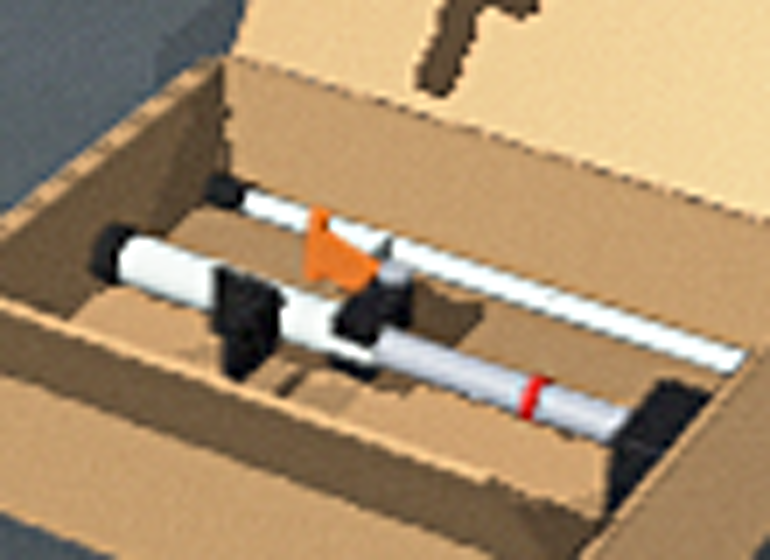

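Run:
```python
from h import *
np.set_printoptions(precision=4,suppress=True)
def z(l,ox,oy,f): return [((x+.5)/f-.5+ox,(y+.5)/f-.5+oy) for x,y in l]
P=onplane("scene",z([(535,398),(377,345),(108,253)],255,165,7),.04)
print("scene ring, legend, foot",loc(P))
b=cv2.imread("pics/ds.png");hsv=cv2.cvtColor(b,cv2.COLOR_BGR2HSV)
def cen(im,lo,hi,roi):
    hsv=cv2.cvtColor(im,cv2.COLOR_BGR2HSV);m=np.zeros(im.shape[:2],np.uint8);x,y,w,h=roi
    m[y:y+h,x:x+w]=cv2.inRange(hsv,lo,hi)[y:y+h,x:x+w];M=cv2.moments(m,True);ys,xs=np.nonzero(m)
    return M['m10']/M['m00'],M['m01']/M['m00'],M['m00'],xs.min(),xs.max(),ys.min(),ys.max()
c=cen(b,(0,120,90),(6,255,255),(322,210,20,25));print(c);print("ring scene",loc(onplane("scene",[c[:2]],.042)))
t=cv2.imread("pics/ct.png");c=cen(t,(0,60,60),(7,255,255),(235,155,20,20)),cen(t,(170,60,60),(180,255,255),(235,155,20,20)) if 0 else None;print(c[0]);print("ring top",loc(onplane("top",[c[0][:2]],.049)))
c=cen(b,(7,150,120),(16,255,255),(295,185,18,30));print(c)
# barrel top ~ (318,210) zoom, at z=.06
print("barrel top",loc(onplane("scene",z([(319,211)],255,165,7),.06)))
# rest: outer corner tops
print("rest front/rear outer top",loc(onplane("scene",z([(282,300),(237,275)],255,165,7),.059)))
crop(t,215,140,60,80,7,'ctc')
```

```text
scene ring, legend, foot [[ 0.0704  0.0076]
 [-0.0005  0.0067]
 [-0.1294  0.0061]]
(330.6666666666667, 221.16666666666666, 12.0, np.int64(329), np.int64(333), np.int64(219), np.int64(224))
ring scene [[0.0702 0.0056]]
(246.83333333333334, 163.16666666666666, 6.0, np.int64(245), np.int64(248), np.int64(162), np.int64(164))
ring top [[ 0.0755 -0.0019]]
(302.1948051948052, 201.1818181818182, 77.0, np.int64(298), np.int64(308), np.int64(194), np.int64(206))
barrel top [[-0.0559  0.0551]]
rest front/rear outer top [[-0.0355 -0.0108]
 [-0.0602 -0.0047]]
```

View pics/ctc.png

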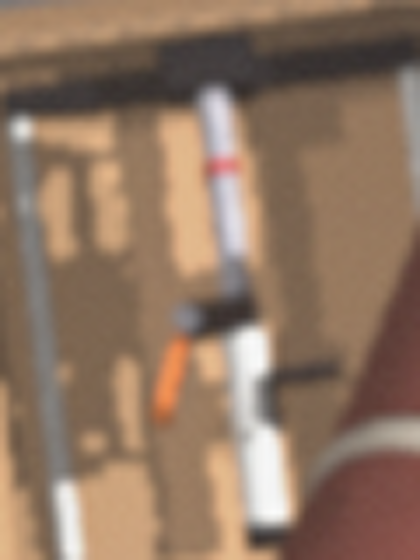

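Run:
```python
from h import *
np.set_printoptions(precision=4,suppress=True)
def z(l,ox,oy,f): return [((x+.5)/f-.5+ox,(y+.5)/f-.5+oy) for x,y in l]
T=lambda u,h: loc(onplane("top",z([u],215,140,7),h))[0]
print("ring",T((222,166),.049))
print("pin",T((186,316),.055),"barrel",T((162,415),.06),"foot",T((268,545),.045),"collar front",T((235,295),.052))
print("rest tip mid",T((337,368),.059),"pad rear/front",T((265,422),.059),T((265,375),.059))
print("foot/white boundary",T((266,524),.05))
S=lambda u,h: loc(onplane("scene",z([u],255,165,7),h))[0]
print("S pin",S((395,268),.055),"S foot/white",S((120,255),.04),"S hub face",S((612,430),.04),"T hub face",T((213,88),.046))
```

```text
ring [0.0753 0.0002]
pin [-0.0021  0.0282] barrel [-0.0525  0.0465] foot [-0.1253  0.0013] collar front [0.006  0.0017]
rest tip mid [-0.04   -0.0463] pad rear/front [-0.063  -0.0058] [-0.0387 -0.0089]
foot/white boundary [-0.1147  0.0007]
S pin [-0.0114  0.0405] S foot/white [-0.1243  0.0076] S hub face [0.1056 0.0042] T hub face [ 0.1182 -0.0001]
```

```bash
python3 -c "
from h import *
to(-.06,.0185,.15,1.7138)"
```

```text
t 7.38 p [0.5282 0.1105 0.2129] loc [-0.0481  0.0208] jawyaw 1.531 ydir [ 0.  0. -1.] F [0.9 0.4 0.6] w 0.0928
need frac [-0.038 -0.013 -0.21 ] dist 0.0641
turn frac 0.0583
```

Emit:
arm_command(
  commands=[
    [93,-0.02,-0.006,-0.05,0,0,0.029],
    [93,-0.018,-0.007,-0.08,0,0,0.029],
    [93,0,0,-0.08,0,0,0],
    [93,0,0,0,0,0,0],
    [93,0,0,0,0,0,0],
  ],
)

```text
clock: 8.0
tool_pos: [0.5175, 0.1067, 0.1505]
tcp_rot: [[-0.14, 0.001, -0.99], [0.99, 0.0, -0.14], [-0.0, -1.0, -0.001]]
force: [-0.5, 0.4, 1.3]
gripper_width: 0.0929
```

```bash
python3 -c "
from h import *
to(-.06,.0185,.03,1.7138);a,b=snap('e');crop(b,245,140,125,105,6,'esc')"
```

```text
t 8.0 p [0.5175 0.1067 0.1505] loc [-0.0592  0.0185] jawyaw 1.711 ydir [ 0.001  0.    -1.   ] F [-0.5  0.4  1.3] w 0.0929
need frac [-0.003 -0.001 -0.402] dist 0.1205
turn frac 0.0008
```

View pics/esc.png

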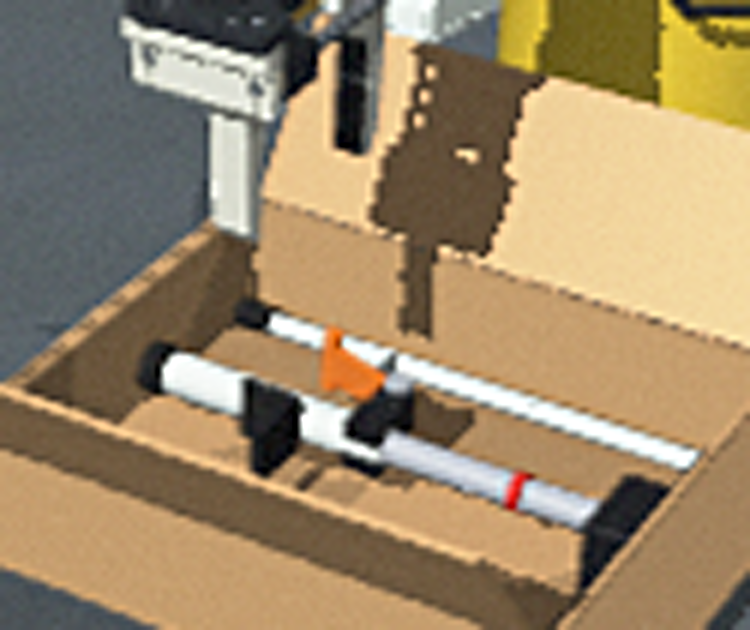

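The fingers are above the leg, open in carton y, and clear of lever (345,365) and plate (275,425). I'll descend.

Emit:
arm_command(
  commands=[
    [93,0,0,-0.1,0,0,0],
    [93,0,0,-0.1,0,0,0],
    [93,0,0,-0.08,0,0,0],
    [93,0,0,-0.04,0,0,0],
    [93,0,0,0,0,0,0],
  ],
)

```text
clock: 8.72
tool_pos: [0.5169, 0.1064, 0.0537]
tcp_rot: [[-0.141, -0.0, -0.99], [0.99, -0.0, -0.141], [-0.0, -1.0, 0.0]]
force: [0.3, -0.0, 0.3]
gripper_width: 0.093
```

```bash
python3 -c "
from h import *
to(-.06,.0185,.027,1.7138);a,b=snap('f');crop(b,245,140,125,105,6,'fsc')"
```

```text
t 8.72 p [0.5169 0.1064 0.0537] loc [-0.0598  0.0183] jawyaw 1.712 ydir [-0. -0. -1.] F [ 0.3 -0.   0.3] w 0.093
need frac [-0.001  0.    -0.089] dist 0.0267
turn frac 0.0005
```

View pics/fsc.png

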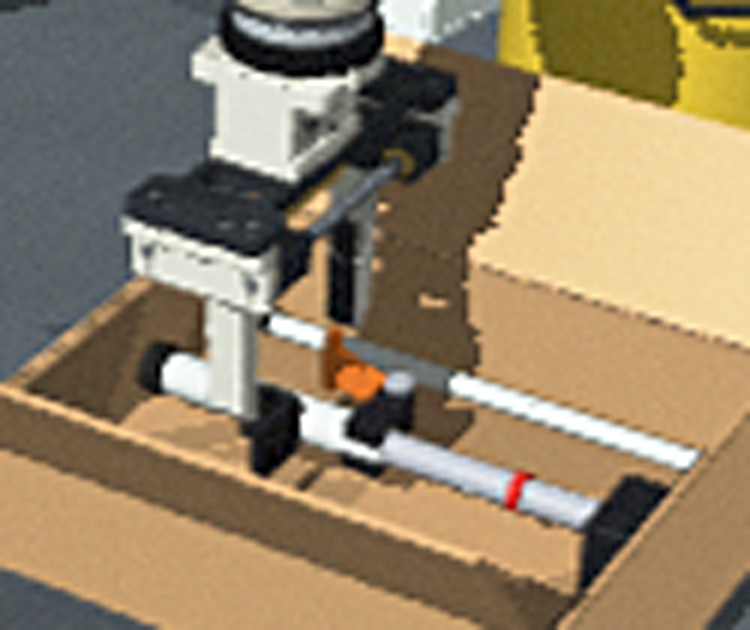

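The -y finger at (235,400) is behind the plate at (275,430), and the other is beyond the barrel. I'll go down the rest of the way and start a gentle +x push.

Emit:
arm_command(
  commands=[
    [93,0,0,-0.045,0,0,0],
    [93,0,0,-0.044,0,0,0],
    [93,0,0,0,0,0,0],
    [93,0.017,0.0024,0,0,0,0],
    [93,0,0,0,0,0,0],
  ],
)

```text
clock: 9.45
tool_pos: [0.5228, 0.1072, 0.0272]
tcp_rot: [[-0.141, 0.001, -0.99], [0.99, 0.0, -0.141], [0.0, -1.0, -0.001]]
force: [-0.6, -0.5, 0.6]
gripper_width: 0.0934
```

Emit:
arm_command(
  commands=[
    [93,0.01,0.0014,0,0,0,0],
    [93,0.01,0.0014,0,0,0,0],
    [93,0,0,0,0,0,0],
  ],
)

```text
clock: 9.82
tool_pos: [0.527, 0.1078, 0.0269]
tcp_rot: [[-0.141, -0.002, -0.99], [0.99, -0.0, -0.141], [-0.0, -1.0, 0.002]]
force: [-4.3, -0.5, 2.1]
gripper_width: 0.0931
```

```bash
python3 -c "
from h import *
to(-.06,.0185,.027,1.7138);a,b=snap('g');crop(b,245,140,125,105,6,'gsc')"
```

```text
t 9.82 p [0.527  0.1078 0.0269] loc [-0.0496  0.0182] jawyaw 1.712 ydir [-0.002 -0.    -1.   ] F [-4.3 -0.5  2.1] w 0.0931
need frac [-0.034 -0.004  0.   ] dist 0.0104
turn frac 0.0006
```

View pics/gsc.png

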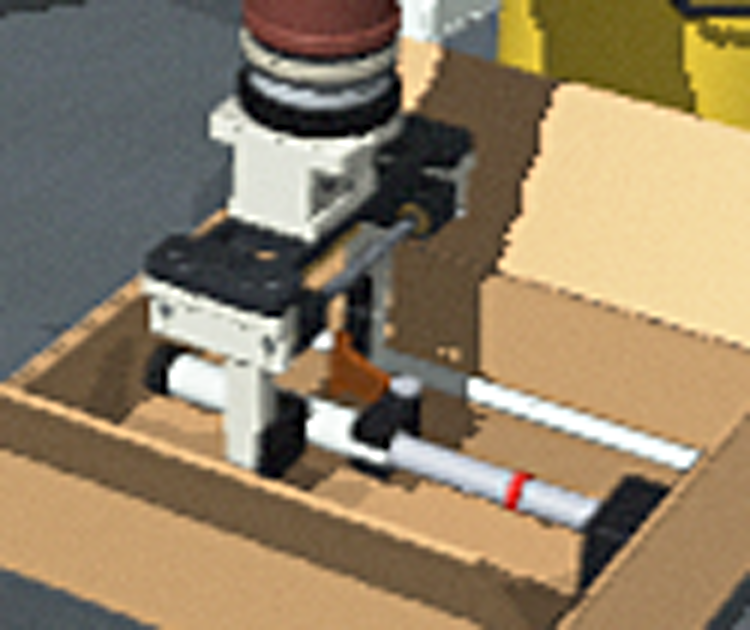

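Contact with the plate reads -4.3 N in x, matching the spring. I'll push in about 52 mm and look.

Emit:
arm_command(
  commands=[
    [93,0.04,0.0057,0,0,0,0],
    [93,0.04,0.0057,0,0,0,0],
    [93,0.04,0.0057,0,0,0,0],
    [93,0.04,0.0057,0,0,0,0],
    [93,0.01,0.0014,0,0,0,0],
  ],
)

```text
clock: 10.55
tool_pos: [0.5799, 0.1154, 0.0268]
tcp_rot: [[-0.141, 0.001, -0.99], [0.99, 0.0, -0.141], [0.0, -1.0, -0.001]]
force: [-5.0, 0.5, 2.3]
gripper_width: 0.0929
```

```bash
python3 -c "
from h import *
to(.01,.0185,.027,1.7138);a,b=snap('h');crop(b,285,170,90,75,8,'hsc');crop(a,215,140,60,80,7,'htc')"
```

```text
t 10.55 p [0.5799 0.1154 0.0268] loc [0.0038 0.0183] jawyaw 1.712 ydir [ 0.001  0.    -1.   ] F [-5.   0.5  2.3] w 0.0929
need frac [0.02  0.004 0.001] dist 0.0062
turn frac 0.0005
```

View pics/hsc.png

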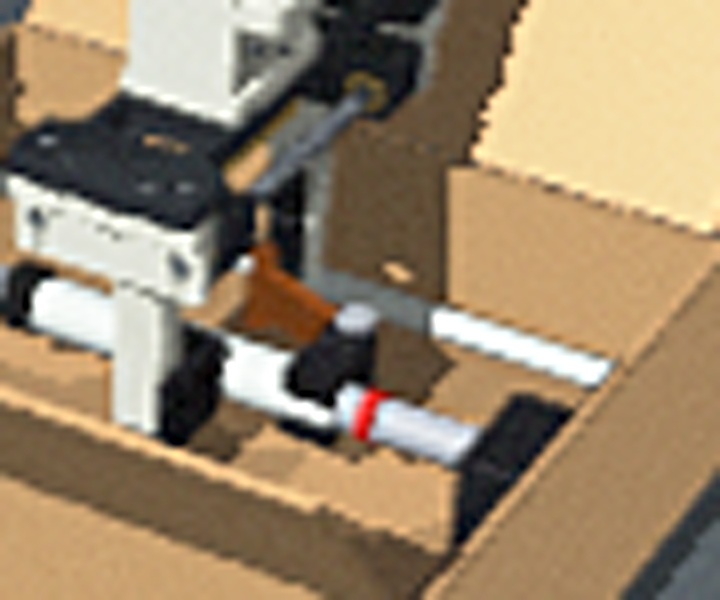

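View pics/htc.png

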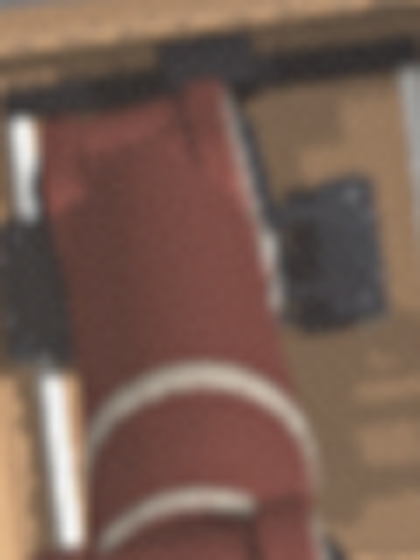

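Run:
```python
from h import *
np.set_printoptions(precision=4,suppress=True)
def z(l,ox,oy,f): return [((x+.5)/f-.5+ox,(y+.5)/f-.5+oy) for x,y in l]
S=lambda u,h: loc(onplane("scene",z([u],285,170,8),h))[0]
print("ring",S((369,413),.04),"leg end",S((338,403),.04),S((336,415),.035), "hub",S((470,450),.04))
S=lambda u,h: loc(onplane("scene",z([u],245,140,6),h))[0]
print("g: ring",S((516,490),.04),"leg end",S((392,448),.04))
b=cv2.imread("pics/hs.png"); crop(b,318,208,26,22,28,'hsd')
```

```text
ring [0.0691 0.0082] leg end [0.0573 0.0078] [0.057  0.0075] hub [0.1083 0.007 ]
g: ring [0.069  0.0077] leg end [0.004  0.0072]
```

View pics/hsd.png

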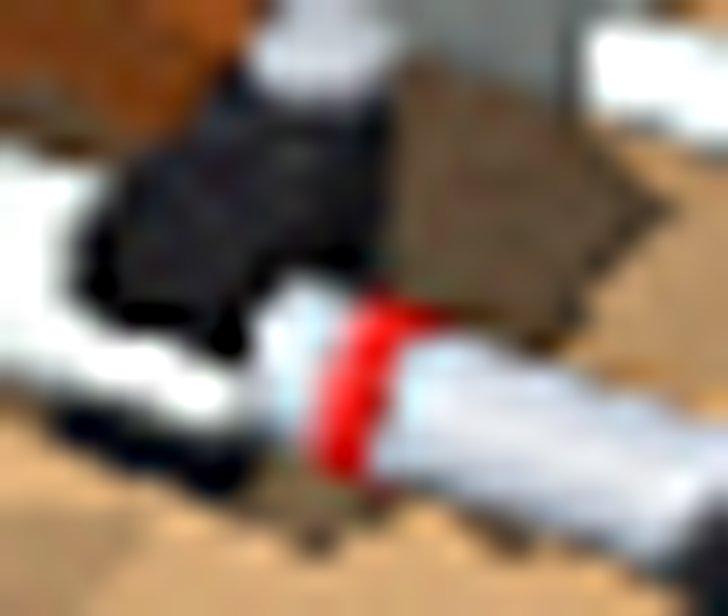

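About 12 mm remain: the ring is at (360,390) in this crop and the leg end at (240,400). I'll step in 9 mm.

Emit:
arm_command(
  commands=[
    [93,0.015,0.0021,0,0,0,0],
    [93,0.014,0.002,0,0,0,0],
    [93,0,0,0,0,0,0],
  ],
)

```text
clock: 11.02
tool_pos: [0.588, 0.1166, 0.0268]
tcp_rot: [[-0.141, 0.001, -0.99], [0.99, 0.0, -0.141], [0.0, -1.0, -0.001]]
force: [-3.8, 0.4, -1.4]
gripper_width: 0.0931
```

```bash
python3 -c "
from h import *
to(.01,.0185,.027,1.7138);b=eyes.grab_frame('scene')[:,:,::-1];cv2.imwrite('pics/is.png',b);crop(b,318,208,26,22,28,'isd')"
```

```text
t 11.03 p [0.588  0.1166 0.0268] loc [0.012  0.0183] jawyaw 1.713 ydir [ 0.001  0.    -1.   ] F [-3.8  0.4 -1.4] w 0.0931
need frac [-0.007 -0.     0.001] dist 0.002
turn frac 0.0004
```

View pics/isd.png

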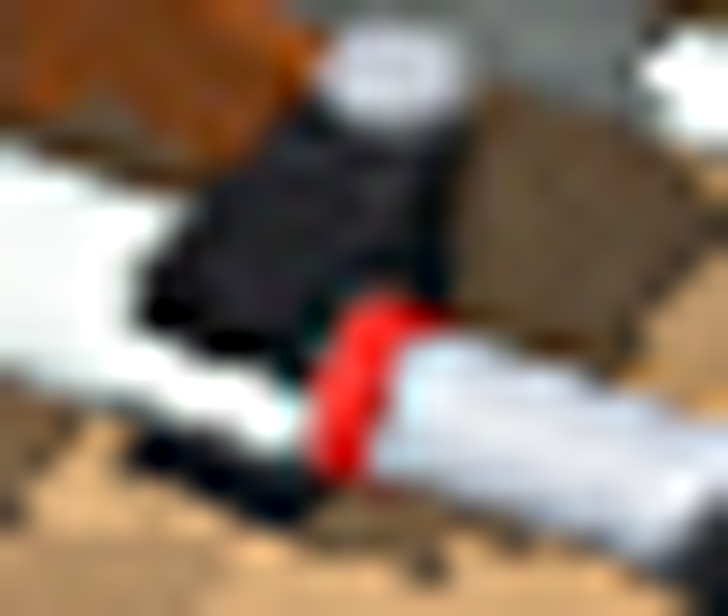

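```bash
cat >> h.py <<'E'
def red(f):
    b=cv2.imread(f).astype(float)[214:230,324:340]; v=np.clip(b[...,2]-(b[...,0]+b[...,1])/2-25,0,None); return v
def redp(f):
    v=red(f); print(f,v.sum().round(), "x prof",v.sum(0).round().astype(int))
E
python3 -c "
from h import *
for f in('ds','gs','hs','is'): redp(f'pics/{f}.png')"
```

```text
pics/ds.png 7620.0 x prof [ 388  404  380  371  345  640 1192  998  518  404  351  318  304  343
  334  332]
pics/gs.png 7771.0 x prof [ 399  413  380  386  358  650 1215 1006  530  416  354  322  310  351
  338  344]
pics/hs.png 4800.0 x prof [ 186  171  151  164  142  445 1020  844  392  296  198  152  130  146
  150  216]
pics/is.png 4452.0 x prof [ 154  145  142  144  119  526 1114  801  300  163  146  147  140  148
  132  132]
```

```bash
sed -i 's/2-25,0/2-80,0/' h.py; python3 -c "
from h import *
for f in('ds','gs','hs','is'): redp(f'pics/{f}.png')"
```

```text
pics/ds.png 1066.0 x prof [  0   0   0   0   0  86 507 372  89  11   0   0   0   0   0   0]
pics/gs.png 1098.0 x prof [  0   0   0   0   0  96 521 374  90  16   0   0   0   0   0   0]
pics/hs.png 1156.0 x prof [  0   0   0   0   0 111 528 388 104  26   0   0   0   0   0   0]
pics/is.png 1347.0 x prof [  0   0   0   0   0 199 633 382 105  28   0   0   0   0   0   0]
```

The ring is still fully visible and the leg end touches its rear edge, so about 3 mm more is needed.

Emit:
arm_command(
  commands=[
    [93,0.011,0.0015,0,0,0,0],
    [93,0,0,0,0,0,0],
    [93,0,0,0,0,0,0],
  ],
)

```text
clock: 11.45
tool_pos: [0.591, 0.117, 0.0268]
tcp_rot: [[-0.141, 0.0, -0.99], [0.99, 0.0, -0.141], [0.0, -1.0, -0.0]]
force: [-4.0, 0.5, -1.0]
gripper_width: 0.0929
```

```bash
python3 -c "
from h import *
to(.0155,.0185,.027,1.7138);b=eyes.grab_frame('scene')[:,:,::-1];cv2.imwrite('pics/js.png',b);crop(b,318,208,26,22,28,'jsd');redp('pics/js.png')"
```

```text
t 11.45 p [0.591  0.117  0.0268] loc [0.0151 0.0183] jawyaw 1.713 ydir [ 0.  0. -1.] F [-4.   0.5 -1. ] w 0.0929
need frac [0.001 0.001 0.001] dist 0.0005
turn frac 0.0004
pics/js.png 830.0 x prof [  0   0   0   0   0   0 333 352 114  32   0   0   0   0   0   0]
```

View pics/jsd.png

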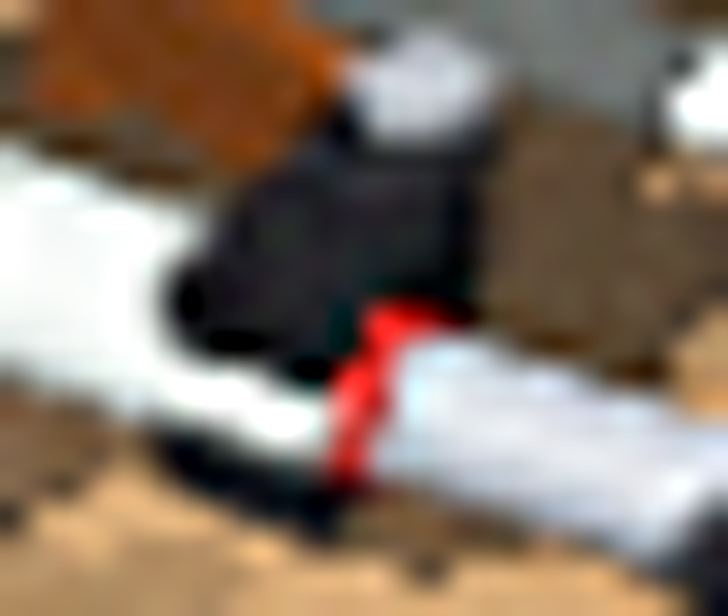

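About 60% of the ring is showing, so I need roughly 1 mm more. Then I'll close to just clear of barrel and pad.

Emit:
arm_command(
  commands=[
    [93,0.003,0.0004,0,0,0,0],
    [80,0,0,0,0,0,0],
    [72,0,0,0,0,0,0],
    [72,0,0,0,0,0,0],
  ],
  squeeze=20,
)

```text
clock: 12.0
tool_pos: [0.5917, 0.1162, 0.0269]
tcp_rot: [[-0.14, -0.0, -0.99], [0.99, -0.001, -0.14], [-0.001, -1.0, 0.0]]
force: [-4.2, -1.2, -1.5]
gripper_width: 0.0727
```

```bash
python3 -c "
from h import *
to(.016,.0185,.027,1.7138);b=eyes.grab_frame('scene')[:,:,::-1];cv2.imwrite('pics/ks.png',b);crop(b,285,170,90,75,8,'ksc');redp('pics/ks.png')"
```

```text
t 12.0 p [0.5917 0.1162 0.0269] loc [0.0157 0.0174] jawyaw 1.712 ydir [-0.    -0.001 -1.   ] F [-4.2 -1.2 -1.5] w 0.0727
need frac [0.001 0.004 0.   ] dist 0.0012
turn frac 0.0007
pics/ks.png 529.0 x prof [  0   0   0   0   0   0 206 216  72  34   0   0   0   0   0   0]
```

View pics/ksc.png

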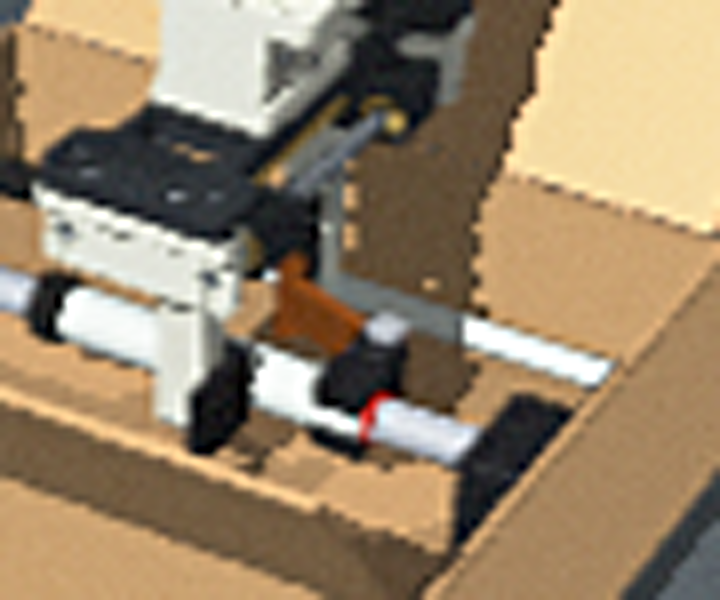

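The lever is still open, and about 45% of the ring shows at (370,418), so the leg is at the ring. Now I'll close the lever, shifting the tool to stay centred.

Emit:
arm_command(
  commands=[
    [67,0,0,0,0,0,0],
    [62,0.001,-0.008,0,0,0,0],
    [57,0.001,-0.008,0,0,0,0],
    [52,0.001,-0.008,0,0,0,0],
    [47,0.001,-0.008,0,0,0,0],
  ],
)

```text
clock: 12.68
tool_pos: [0.5928, 0.1107, 0.0271]
tcp_rot: [[-0.145, 0.0, -0.989], [0.989, 0.004, -0.145], [0.004, -1.0, -0.001]]
force: [-5.6, 3.8, -0.0]
gripper_width: 0.0484
```

```bash
python3 -c "
from h import *
to(.016,.0033,.027,1.7138);b=eyes.grab_frame('scene')[:,:,::-1];cv2.imwrite('pics/ls.png',b);crop(b,285,170,90,75,8,'lsc');redp('pics/ls.png')"
```

```text
t 12.68 p [0.5928 0.1107 0.0271] loc [0.0159 0.0118] jawyaw 1.716 ydir [ 0.     0.004 -1.   ] F [-5.6  3.8 -0. ] w 0.0484
need frac [ 0.004 -0.028 -0.   ] dist 0.0085
turn frac -0.0006
pics/ls.png 442.0 x prof [ 10  11   0   0   0   0 115 196  72  39   0   0   0   0   0   0]
```

View pics/lsc.png

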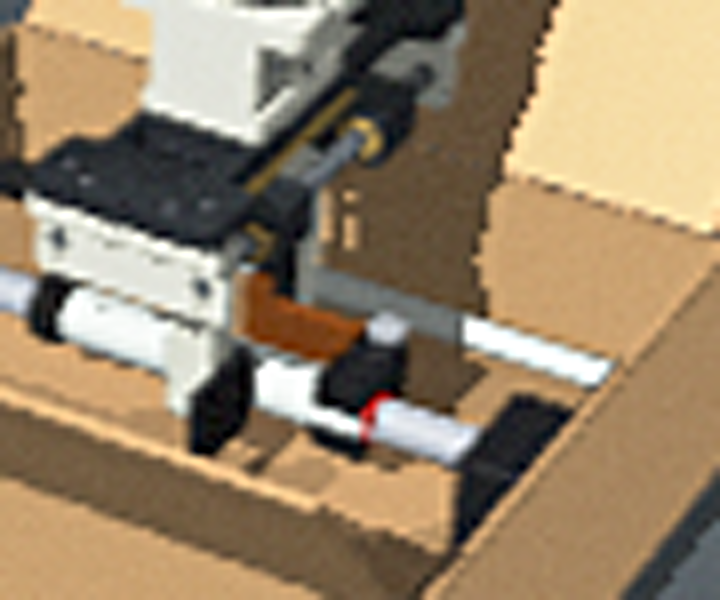

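Emit:
arm_command(
  commands=[
    [44,0.0,-0.008,0,0,0,0],
    [40,-0.001,-0.008,0,0,0,0],
    [36,0,-0.004,0,0,0,0],
    [32,0,0,0,0,0,0],
    [32,0,0,0,0,0,0],
  ],
)

```text
clock: 13.35
tool_pos: [0.5933, 0.1048, 0.0272]
tcp_rot: [[-0.143, 0.002, -0.99], [0.99, 0.004, -0.143], [0.004, -1.0, -0.002]]
force: [-4.4, 4.5, -1.0]
gripper_width: 0.0364
```

```bash
python3 -c "
from h import *
to(.0155,.0033,.027,1.7138);b=eyes.grab_frame('scene')[:,:,::-1];cv2.imwrite('pics/ms.png',b);crop(b,285,170,90,75,8,'msc');redp('pics/ms.png')"
```

```text
t 13.35 p [0.5933 0.1048 0.0272] loc [0.0156 0.0058] jawyaw 1.715 ydir [ 0.002  0.004 -1.   ] F [-4.4  4.5 -1. ] w 0.0364
need frac [ 0.001 -0.008 -0.001] dist 0.0025
turn frac -0.0003
pics/ms.png 553.0 x prof [ 11   6   0   0   0   0 205 222  74  36   0   0   0   0   0   0]
```

View pics/msc.png

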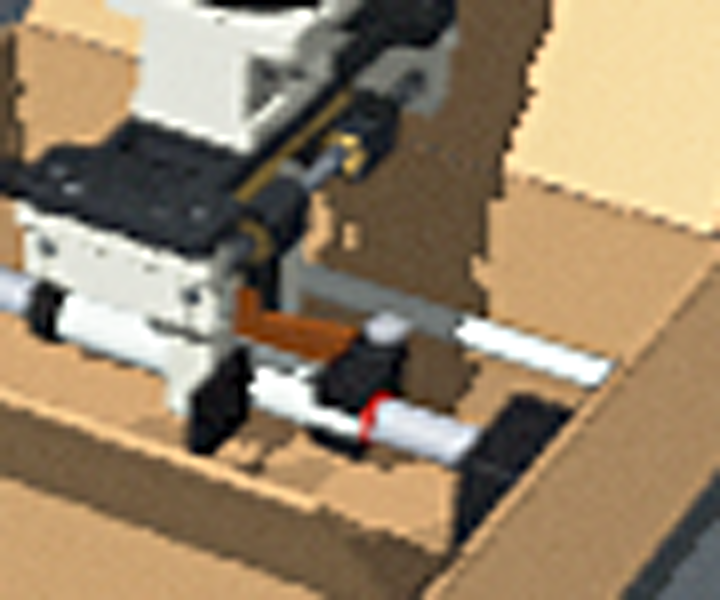

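The opening is 36.4 mm, which matches the 36.5 mm for a fully closed lever, and about half of the ring is still showing. I'll hold briefly and recheck everything.

Emit:
arm_command(
  commands=[
    [32,0,0,0,0,0,0],
    [32,0,0,0,0,0,0],
    [32,0,0,0,0,0,0],
    [32,0,0,0,0,0,0],
    [32,0,0,0,0,0,0],
  ],
  squeeze=25,
)

```text
clock: 14.02
tool_pos: [0.5933, 0.1047, 0.0272]
tcp_rot: [[-0.143, 0.002, -0.99], [0.99, 0.004, -0.143], [0.004, -1.0, -0.002]]
force: [-4.1, 4.9, -1.1]
gripper_width: 0.0358
```

```bash
python3 -c "
from h import *
st();a,b=snap('n');redp('pics/ns.png');crop(b,318,208,26,22,28,'nsd')"
```

```text
t 14.03 p [0.5933 0.1047 0.0272] loc [0.0156 0.0057] jawyaw 1.715 ydir [ 0.002  0.004 -1.   ] F [-4.1  4.9 -1.1] w 0.0358
pics/ns.png 538.0 x prof [  9   4   0   0   0   0 210 212  67  37   0   0   0   0   0   0]
```

View pics/nsd.png

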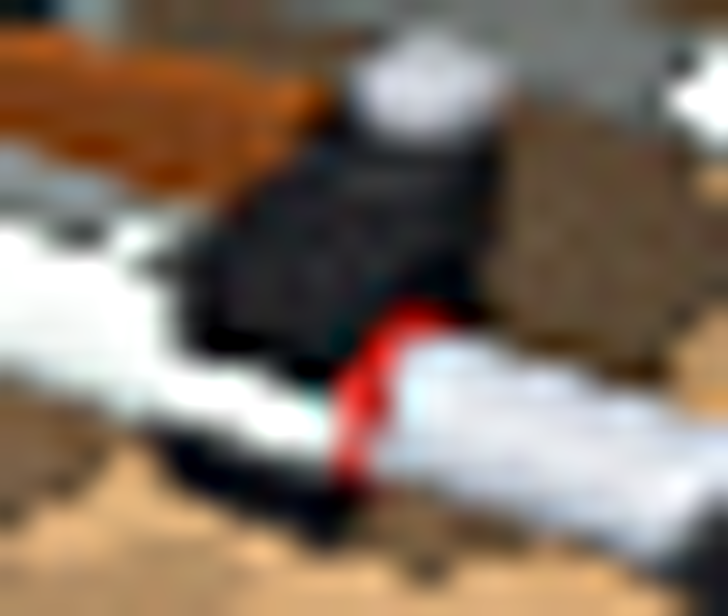

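View pics/nt.png

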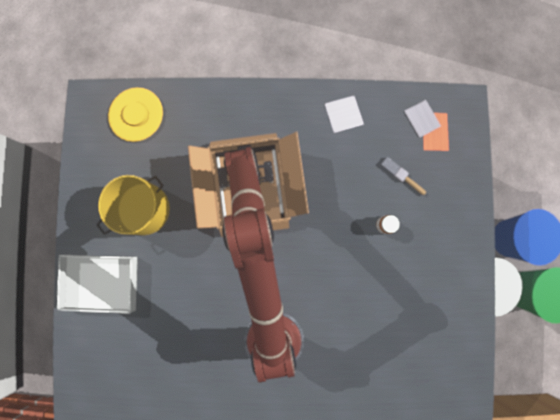

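View pics/nsz.png

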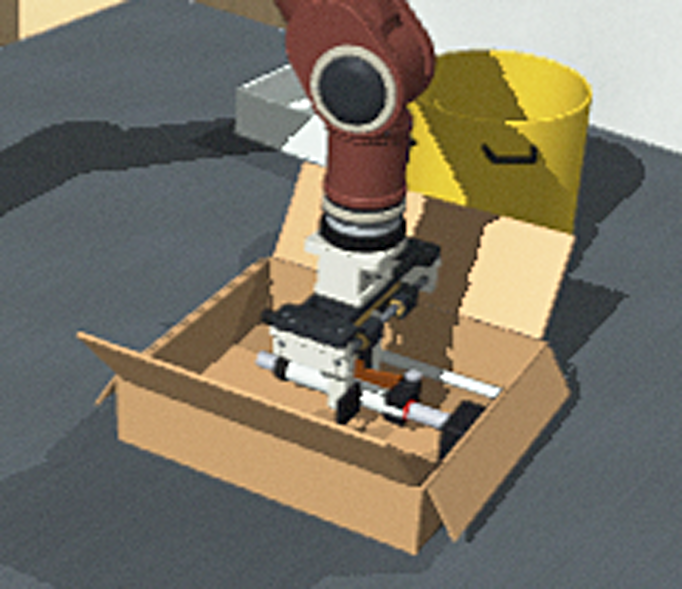

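Both flaps are out past upright and the leg end sits mid-ring, with half the ring showing at (365,400). The lever is closed at a steady opening, and pail, jar and brush are at their original pixels. I'm handing in.

```bash
python3 -c "
from h import *
print(job.close_job()); st()"
```

```text
the job is handed in; nothing more can be done
None
the job is handed in; nothing more can be done
```

The job was handed in at about 14.1 s of the 58 s allowed, with the gripper still holding lever and leg together at the ring; the hand-in gave no verdict.

**What I did:** I pushed both flaps outward past upright with shut fingers. Then I straddled leg and lever with the gripper open and pushed the leg in about 66 mm by its finger rest, with the lever still open. Last, I squeezed the lever closed while keeping the leg at the ring.

**Last checks:**
- **Lever:** the opening was 35.8 mm at a 25 N grip, against 36.5 mm for fully closed. It was 36.4 mm at 20 N.
- **Leg at ring:** just under half of the red ring shows ahead of the leg end, so the leg is within about 1 mm of level. It did not move over a 0.6 s hold.
- **Forces:** the push on the tool was about 4 N along x and 5 N along y, well under the limits.
- **Surroundings:** pail, jar and brush look unmoved in the top view.

**What disagreed:**
- The two cameras differed by about 5 mm on absolute positions, so I set the final leg position from how much of the ring was visible instead.
- The closed grip sat about 2.5 mm further in y than I had calculated.
- I judged the final flap angles only by eye and from where the fingers went. I never measured them.

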